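Snap a washed ink roller onto its drying stand

ROBOT

A 7-joint arm with a two-finger parallel gripper is mounted at the origin on a cart in front of the work surface, level with it; the furniture and walls round the work are solid. World frame = base frame: x ahead of the robot, y to its left, z up, the work surface at z = 0. Lengths are in m, angles in degrees, forces in N, time in s.
With the tool pointing down it reaches from about 0.4 to 0.85 m from the base axis. Payload 4.5 kg.
Tool frame: the origin (TCP) lies midway between the tips of the shut fingers; the grasp point (between the pads) lies 19 mm behind it; z points along the fingers, y is the line along which they close (so a half turn about z gives the same grasp; the last joint's range is limited). The gripper opens to 85 mm and grips with 20 to 120 N. Pads are 22 mm wide; open, the fingers measure 114 mm over their backs; the gripper's body (76 mm by 85 mm) begins 54 mm behind the grasp point. The pads swing forward as they close: fully open they stand 13 mm farther back than shut.
Start: joints at [74.702, 39.483, -11.15, 89.685, 9.013, 51.709, -12.324], TCP at [0.185, -0.597, 0.202] pointing down, gripper open.
Joint ranges: [-172.22, 172.22], [-26.19, 119.32], [-84.43, 86.54], [7.71, 146.69], [-57.33, 237.33], [2.42, 119.75], [-152.13, 152.13]. Speed limits (degrees/s): [147.25, 147.25, 180, 180, 180, 180, 180].

INTERFACE

Orientations are given as a 3x3 rotation matrix whose columns are the frame's x, y, z axes.
In Python, from rig import bot gives the robot as it stands. The module is installed in compiled form; this text tells all that it offers. Calls block until the motion is done:
- bot.move_pose(position, orientation): joint-space move of the TCP to a pose.
- bot.move_linear(position, rotation=None, rate=0.15, force_limit=None): straight line of the TCP; rotation=None keeps the orientation; rate is the mean speed in m/s. With force_limit (N) it stops when the force on the tool has changed by that much, and returns True; else False.
- bot.set_joints(angles): joint-space move.
- bot.set_gripper(opening, f_grip=None): opening from 0.0 (shut) to 1.0 (fully open); f_grip is the grip in N (None keeps the last); returns when the fingers have stopped.
- bot.pause(seconds).
- bot.inverse_kinematics(position, orientation): joint angles nearest the present ones, or None.
- bot.read_camera(name): name is "scene" or "top" or "wrist"; returns the picture (384x512x3 uint8, red, green, blue); there is no depth.
- bot.camera_params(name): a dict with "vertical_fov" (degrees; the focal length in pixels is half the picture's height over the tangent of half this angle, whatever the lens; pixels are square), "cx", "cy" (the principal point, pixels), "R" (3x3) and "t" (3): a world point X has camera coordinates R X + t; the wrist camera has in their place "tool_from_camera" (4x4, takes a point from camera to tool coordinates, whose origin is the TCP and whose axes are the flange's). Camera axes: x right, y down, z forward; pixel columns grow to the right and rows downward; lengths in m; the calibration is good to about 2 mm. A picture is of the moment at which its call begins: read the wrist's pose just before it. camera_params takes no time and is no camera call.
A pose or a line that the arm cannot do raises bot.MotionError and nothing moves.
- bot.close_job(): hands the job in; it is judged then, once.
Readings, each from a call of its own:
- bot.read_clock(): time.
- bot.read_q(): joint angles.
- bot.read_dq(): joint speeds.
- bot.read_tau(): joint torques, N m.
- bot.read_tool_pos(): TCP position.
- bot.read_orientation(): TCP orientation.
- bot.read_force(): force on the tool from outside, world axes, zero at the start.
- bot.read_ft_torque(): the same for the moment, N m.
- bot.read_width(): opening from 0.0 (shut) to 1.0 (fully open).
- bot.read_finger_force(): force on a finger pad.
Only numpy, scipy, OpenCV 4.12 (cv2) and the standard library are available. Lean on these libraries where they do the work, as an engineer would, in place of code of your own. Each camera call takes 0.05 s, during which the arm holds its last target. There are 200 camera calls.

TASK

The washed brayer (ink roller) stands roller-down in its drip trough, where the soft roller would get a flat spot: lift it out by the steel snap hook on its handle end and press the hook down over the top bar of the wire stand's eye until its sprung gate gives way and snaps shut under the bar. Once it has snapped, give it a light upward tug to feel that the gate holds, then let go so that it hangs still and plumb from the eye, roller clear of the table. Work by feel: the stand's arm is springy, so never bend the eye more than about 25 mm up or down, and leave the ink bottle, the lino block, the pin tin and the bulldog clip where they are.

Things in the scene. Friction and masses are not known exactly. Their poses are not given: they have to be found in the camera images.
- hook_loop (a point): middle of the open loop of the snap hook on top of the upright loose brayer (0.27 kg). x: level in the hook's plane, from nose to shank; y: level through the loop; z: up. Hook of 7 mm round steel, an upside-down J: inside top of the crook 9.5 mm above this point, outer top 16.5 mm. Sides straight 10 mm below to 2 mm above, 29 mm wide in x, 8 mm in y: grasp across x here from above.
- nose_tip (a point): lowest point of the hook's short rounded nose, at x = -11 mm and 13.5 mm below hook_loop. The shank is opposite at x = +11 mm; the mouth between nose and shank is 15 mm wide, faces down and is closed by the gate 10 mm below hook_loop. The bar must come in under this tip from the -x side, then up through the mouth as the hook is pressed down.
- shank_bend (a point): 60 mm below hook_loop: here the shank, straight down at x = +11 mm till now, has bent back under the loop to ferrule and handle (24 mm thick, centred at x = 0). From this point up to the nose tip there is a 46 mm high gap, open to -x, for the eye (33 mm high) to enter sideways with its bar below the nose tip and its lower bar above this point.
- roller_foot (a point): middle of the underside of the roller, the brayer's lowest point, 219 mm below hook_loop; the roller with its wire frame is 78 mm long (along x) and 31 mm thick.
- gate (a joint): sprung gate, a 3.5 mm steel finger across the hook's mouth, hinged on the shank. 0 = shut on the nose; grows in rad to 1.45 as it swings up into the loop; never opens down. A bar under it opens it against spring and friction (some 6 to 12 N at the bar). When the bar is 1 to 4 mm above hook_loop the tip is past and the gate snaps shut below it; the crook stops the bar at 7 mm.
- eye_bar (a point): middle of the top bar of the stand's closed wire eye, on the centre line of the 5 mm steel wire, about 267 mm above the table. x: along bar and arm, toward the post; y: level across the eye; z: up. Upright oblong eye, 67 mm long in x: top bar 25 mm either side of this point, its middle saddled 2 mm; underside of the lower bar 29 mm below. The hook's x goes along this y, either way round.
- hanger (a joint): bend of the springy wire arm that carries the eye, rad, 0 unloaded: positive = eye bent down, negative = bent up; 0.01 rad = 1.5 mm at the eye. The eye yields about 2 mm per newton, so under the gate's force it gives way by 10 to 20 mm before the gate passes, then springs back. The hanging brayer bends it 0.03 to 0.05 rad.
- stand: bent-wire drying stand, fixed: its origin lies on the table right under the eye, x axis toward the post, which stands 162 mm away on a round dark foot (110 mm across, 24 mm high). Wire 5 mm; the arm at the top, 270 mm up, is its highest part; nothing else stands beside or over the eye.
- trough: white open drip trough, fixed, 92 x 44 x 55 mm with a flange 112 x 64 mm at the table; origin in the middle of its underside, x along its length. Inside 82 x 34 mm, floor 5 mm up; the brayer stands upright in it with 2 to 3 mm play, its x along the trough's x.
- ink_bottle: dark ink bottle with white cap, 44 mm across, 92 mm high, origin under its middle; leave alone
- lino_block: brown carved lino block lying flat, 75 x 100 x 9 mm, origin under its middle; leave alone
- pin_tin: round blue tin with lid, 62 mm across, 28 mm high, origin under its middle; leave alone
- bulldog_clip: black bulldog clip lying with its wire loop up, 33 x 50 mm, 28 mm high, origin under its middle; leave alone
Not all that is in view belongs to the job. Of the things that look like the part that bears hook_loop, the middle-sized one is meant.

How it is judged:
By the outcome, as a careful person would: the job done as asked, in the order asked, and still so for the second after the job is handed in, with the robot touching nothing.
It also fails if it takes over 72 s, if anything falls off the work surface, if the arm or the gripper's body presses on something with over 40 N, if the wrist force passes 120 N, or if a joint passes its speed limit or range.

## Working session

There is one attempt and no reset: what is moved stays moved. The work goes in short steps, each a Python script; the robot and the scene stay as the last script left them, time stands still between calls to the robot, and variables do not carry over. Pictures are saved under pics/ and viewed, at most 10 in all, crops included, and the job is handed in when it is done.

```bash
mkdir -p pics; python3 - <<'E'
from rig import bot
import cv2,numpy as np
for n in("scene","top"):
    im=bot.read_camera(n); cv2.imwrite(f"pics/{n}0.png",im[:,:,::-1])
    p=bot.camera_params(n);R=np.array(p["R"]);print(n,p["vertical_fov"],p["cx"],p["cy"],(-R.T@np.array(p["t"])).round(3),R.round(2).tolist())
print(bot.camera_params("wrist"),bot.read_clock())
E
```

```text
scene 53.12994558931463 259.37675601773884 192.83905494090791 [-0.083 -1.132  0.721] [[0.86, -0.52, -0.02], [-0.23, -0.34, -0.91], [0.46, 0.78, -0.41]]
top 51.04049339853884 253.36432245245706 191.6178058166177 [ 0.367 -0.116  1.476] [[0.01, -1.0, 0.0], [-0.99, -0.01, -0.13], [0.13, -0.0, -0.99]]
{'vertical_fov': 58.873889402560465, 'cx': 254.19523737472267, 'cy': 194.4507147260722, 'tool_from_camera': array([[ 1.37872401e-03, -9.55964099e-01, -2.93480393e-01,
         7.55462120e-02],
       [ 9.99996533e-01,  1.97646120e-03, -1.74017322e-03,
        -1.08974129e-04],
       [ 2.24359573e-03, -2.93476976e-01,  9.55963509e-01,
        -1.71266631e-01],
       [ 0.00000000e+00,  0.00000000e+00,  0.00000000e+00,
         1.00000000e+00]])} 0.1
```

View pics/scene0.png

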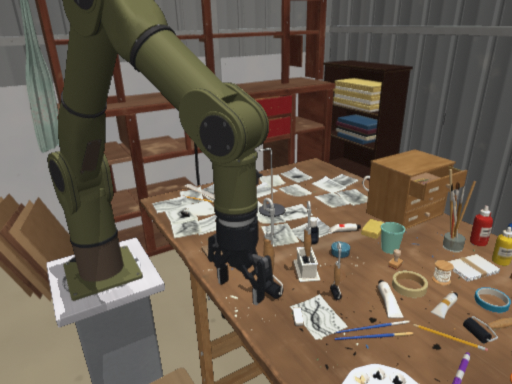

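View pics/top0.png

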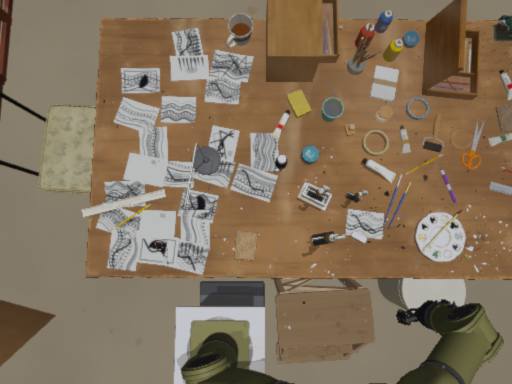

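The top view shows the trough near (315,196), the stand foot near (207,160) and the lino block at (246,245). I need enlargements.

```bash
python3 - <<'E'
import cv2,numpy as np
s=cv2.imread("pics/scene0.png");t=cv2.imread("pics/top0.png")
a=cv2.resize(s[135:310,225:385],None,fx=3.4,fy=3.4,interpolation=cv2.INTER_CUBIC)
cv2.imwrite("pics/c1.png",a)
b=cv2.resize(t[110:270,170:380],None,fx=3.7,fy=3.7,interpolation=cv2.INTER_CUBIC)
cv2.imwrite("pics/c2.png",b)
E
```

```text
(no output)
```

View pics/c1.png

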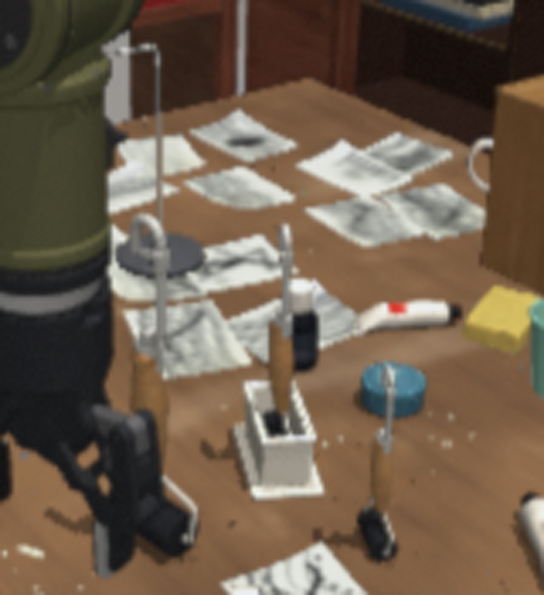

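View pics/c2.png

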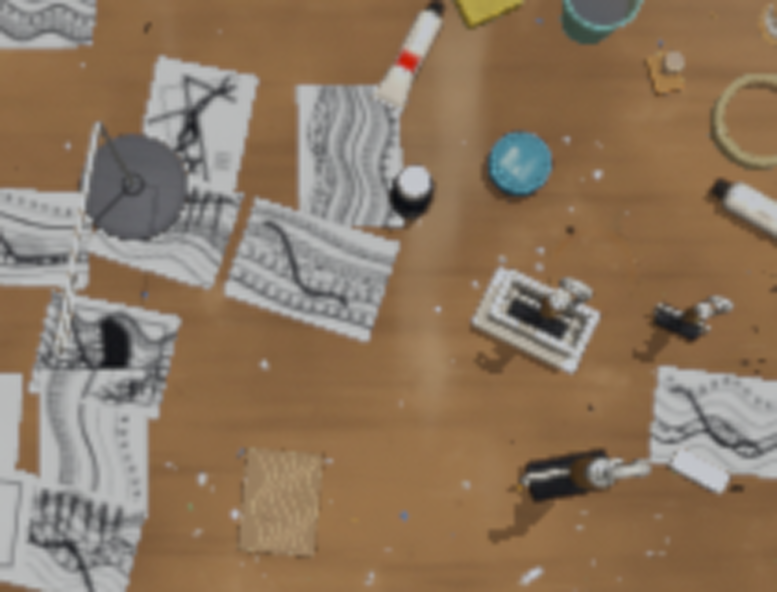

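The crops show the middle-sized brayer in the white trough, top-view crop (537,318) or full image (315,196). The large and small decoys stand at crop (565,475) and (685,315). The stand foot is at crop (135,187), and its arm runs from (97,125) down to the eye at about (65,330). The clip is at about (115,340). Next come rough positions, then a wrist look.

```bash
cat > h.py <<'E'
from rig import bot
import cv2,numpy as np
def cam(name):
    p=bot.camera_params(name); f=192/np.tan(np.radians(p["vertical_fov"]/2))
    if name=="wrist":
        T=np.array(p["tool_from_camera"]);Rt=np.array(bot.read_orientation());
        Rw=Rt@T[:3,:3]; C=Rt@T[:3,3]+np.array(bot.read_tool_pos())
    else:
        R=np.array(p["R"]);Rw=R.T;C=-R.T@np.array(p["t"])
    return dict(f=f,cx=p["cx"],cy=p["cy"],R=Rw,C=C)
def ray(c,u,v): return c["R"]@np.array([(u-c["cx"])/c["f"],(v-c["cy"])/c["f"],1.])
def onz(c,u,v,z):
    d=ray(c,u,v); return c["C"]+d*(z-c["C"][2])/d[2]
def proj(c,X):
    q=c["R"].T@(np.array(X)-c["C"]); return q[:2]/q[2]*c["f"]+[c["cx"],c["cy"]]
def tri(c1,p1,c2,p2):
    d1=ray(c1,*p1);d2=ray(c2,*p2)
    A=np.stack([d1,-d2],1);s=np.linalg.lstsq(A,c2["C"]-c1["C"],rcond=None)[0]
    a=c1["C"]+d1*s[0];b=c2["C"]+d2*s[1];return (a+b)/2,np.linalg.norm(a-b)
def down(ang):  # tool y (closing line) at ang deg in world xy, z down
    a=np.radians(ang);y=np.array([np.cos(a),np.sin(a),0]);z=np.array([0,0,-1.]);return np.stack([np.cross(y,z),y,z],1)
def shot(name,tag):
    c=cam(name);im=bot.read_camera(name);cv2.imwrite(f"pics/{tag}.png",im[:,:,::-1]);return c,im
E
python3 - <<'E'
from h import *
c=cam("top");g=lambda u,v:(170+u/3.7,110+v/3.7)
for n,u,v,z in [("foot",135,187,.024),("foot0",135,190,.0),("arm_post",97,125,.27),("arm_eye",65,345,.267),("fl",505,268,0),("fl",600,318,0),("fl",570,372,0),("fl",473,333,0),("hook?",578,285,.235),("bigbr",640,467,.26),("smallbr",720,305,.15),("bottlecap",413,182,.09),("tin",520,160,.028),("clip",115,340,.02),("lino",282,502,.009)]:
    print(n,onz(c,*g(u,v),z).round(3))
s=cam("scene");k=lambda u,v:(225+u/3.4,135+v/3.4)
print(tri(c,g(97,125),s,k(155,47)), tri(c,g(578,285),s,k(286,228)))
print(bot.read_orientation(), bot.read_clock())
E
```

```text
foot [0.677 0.053 0.024]
foot0 [0.679 0.056 0.   ]
arm_post [0.676 0.057 0.27 ]
arm_eye [0.493 0.079 0.267]
fl [ 0.601 -0.318  0.   ]
fl [ 0.551 -0.412  0.   ]
fl [ 0.497 -0.381  0.   ]
fl [ 0.535 -0.285  0.   ]
hook? [ 0.55  -0.347  0.235]
bigbr [ 0.397 -0.39   0.26 ]
smallbr [ 0.545 -0.49   0.15 ]
bottlecap [ 0.669 -0.219  0.09 ]
tin [ 0.706 -0.33   0.028]
clip [0.524 0.07  0.02 ]
lino [ 0.367 -0.096  0.009]
(array([0.67673939, 0.05733114, 0.26752099]), np.float64(0.0007542281276917008)) (array([ 0.54925444, -0.34635455,  0.23717698]), np.float64(0.00044629748660018214))
[[ 9.55073154e-01  2.96369444e-01 -6.50480374e-04]
 [ 2.96370125e-01 -9.55071779e-01  1.62670159e-03]
 [-1.39150802e-04 -1.74640197e-03 -9.99998465e-01]] 0.1
```

Positions are consistent: the arm and post triangulate at z 0.2675 and the hook top at 0.237. The trough is at about (0.546,-0.349), yaw about 65°. The eye is at about (0.516,0.075). Now a wrist look at the hook.

```bash
python3 - <<'E'
from h import *
p=bot.read_tool_pos();bot.move_linear([p[0],p[1],.38],rate=.25)
R=down(-115);h=np.array([.548,-.347,0]);t=h+.08*R[:,0]
bot.move_pose([t[0],t[1],.38],R);bot.move_linear([t[0],t[1],.32],rate=.2)
c,im=shot("wrist","w1");print(bot.read_tool_pos(),bot.read_clock(),bot.read_q(),proj(c,[.549,-.347,.2405]))
np.save("w1cam.npy",c,allow_pickle=True)
c,im=shot("scene","s1")
E
```

```text
[ 0.62077206 -0.38197227  0.32169268] 3.2333 [ 29.28913149  43.62616404  -3.26498671  57.93715332   2.31978343
  78.33941957 -88.60509343] [253.3160589  281.81723821]
```

View pics/w1.png

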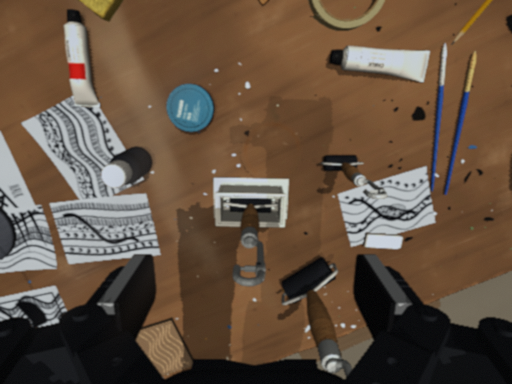

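```bash
python3 - <<'E'
from h import *
im=cv2.imread("pics/w1.png")
cv2.imwrite("pics/w1c.png",cv2.resize(im[170:300,200:300],None,fx=4.6,fy=4.6,interpolation=cv2.INTER_CUBIC))
c=np.load("w1cam.npy",allow_pickle=True).item()
hsv=cv2.cvtColor(im,cv2.COLOR_BGR2HSV)
m=((hsv[:,:,1]<40)&(hsv[:,:,2]>150)).astype(np.uint8); m[:, :208]=0;m[:,295:]=0;m[:170]=0;m[235:]=0
pts=np.argwhere(m)[:,::-1].astype(np.float32);r=cv2.minAreaRect(pts);b=cv2.boxPoints(r);print(r)
P=np.array([onz(c,*q,.055) for q in b]);print(P.round(4).tolist(),P.mean(0))
E
```

```text
((248.73736572265625, 199.2023468017578), (76.97480773925781, 54.081974029541016), 3.5763344764709473)
[[0.5546, -0.2808, 0.055], [0.6205, -0.3198, 0.055], [0.5719, -0.4088, 0.055], [0.5032, -0.3741, 0.055]] [ 0.56257028 -0.34587867  0.055     ]
```

View pics/w1c.png

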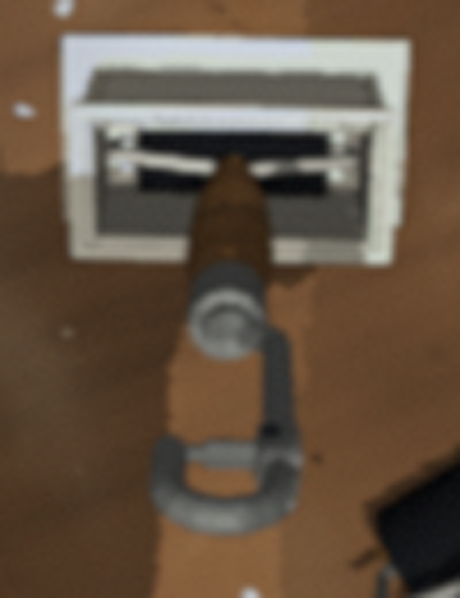

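The hook is broadside: nose at left (crop 165,465), shank at right (285,400), crook tube middle at about (225,515). So hook +x points along tool +y, about -115°.

```bash
python3 - <<'E'
from h import *
c=np.load("w1cam.npy",allow_pickle=True).item()
g=lambda u,v:((200+u/4.6),(170+v/4.6))
P=[onz(c,*g(*q),.055) for q in [(75,106),(393,112),(390,264),(72,258)]]
P=np.array(P);print(P.round(4).tolist(),P.mean(0).round(4))
for a,b in((0,1),(3,2)): d=P[b]-P[a];print(np.linalg.norm(d),np.degrees(np.arctan2(d[1],d[0])))
print("crook",onz(c,*g(225,515),.237), "L",onz(c,*g(152,480),.226),"R",onz(c,*g(300,484),.226))
print("handle",onz(c,*g(227,325),.16))
t=cam("top");print("crook in top",proj(t,onz(c,*g(225,515),.237)))
E
```

```text
[[0.5897, -0.3105, 0.055], [0.5488, -0.3938, 0.055], [0.5053, -0.374, 0.055], [0.5474, -0.2881, 0.055]] [ 0.5478 -0.3416  0.055 ]
0.09281440907099621 -116.11096729886465
0.09568036738620901 -116.1400507185557
crook [ 0.54851725 -0.34262539  0.237     ] L [ 0.55527217 -0.33015727  0.226     ] R [ 0.54251776 -0.35550208  0.226     ]
handle [ 0.55125896 -0.34308883  0.16      ]
crook in top [324.97383481 187.32253351]
```

```bash
python3 - <<'E'
from h import *
R=down(-116.1);h=[.5487,-.3427]
bot.set_gripper(1.0,70)
bot.move_linear([*h,.32],R,rate=.15)
f0=bot.read_force()
hit=bot.move_linear([*h,.203],rate=.1,force_limit=6)
print(hit,bot.read_tool_pos())
bot.set_gripper(0.0,70)
print(bot.read_width(),bot.read_finger_force(),bot.read_force()-f0)
hit=bot.move_linear([*h,.29],rate=.08,force_limit=15)
print(hit,bot.read_tool_pos(),bot.read_force()-f0,bot.read_width(),bot.read_clock())
print(bot.read_ft_torque())
c,im=shot("scene","s2");print(proj(c,[*h,.309]))
cv2.imwrite("pics/s2c.png",cv2.resize(im[130:310,225:385,::-1],None,fx=3.3,fy=3.3,interpolation=cv2.INTER_CUBIC))
E
```

```text
False [ 0.5491902  -0.34301287  0.2037462 ]
0.0035284855209873527 13.56090917950496 [-2.25068853 -1.10304078 27.19643278]
True [ 0.55168395 -0.34552988  0.21078797] [-1.19140967  0.77399922  3.90487527] 0.0031170773106603523 6.6583
[-0.04008301  0.14576359  0.0165699 ]
[309.09765851 178.63910297]
```

View pics/s2c.png

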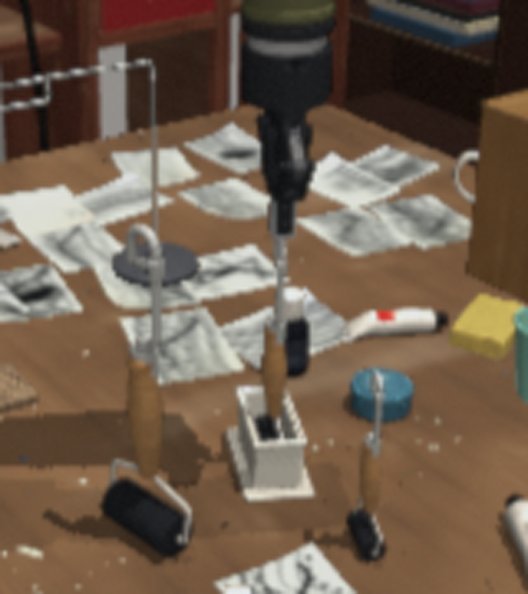

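The gripper shut fully (width 0.003), so the hook was missed or squeezed out. The scene crop shows the brayer still upright in the trough, with the fingertip at about scene (311,201). I'll check this numerically and look with the wrist camera.

```bash
python3 - <<'E'
from h import *
s=cam("scene");t=cam("top")
print("tip",proj(s,bot.read_tool_pos()),bot.read_tool_pos(),bot.read_orientation().round(3).tolist(),bot.read_force(),bot.read_width())
for z in (.2405,.224,.205,.164):print(z,proj(s,[.5487,-.3427,z]),proj(t,[.5487,-.3427,z]))
print(proj(s,[.5478,-.3416,.055]))
c,im=shot("wrist","w2");np.save("w2cam.npy",c,allow_pickle=True)
st,ti=shot("top","t2")
a=cv2.resize(im[200:384,120:392],(600,406)); b=cv2.resize(ti[165:225,285:345],(190,190),interpolation=cv2.INTER_CUBIC)
sc=cv2.imread("pics/s2.png")[:,:,::-1];d=cv2.resize(sc[180:280,285:335],(190,380),interpolation=cv2.INTER_CUBIC)
o=np.zeros((590,800,3),np.uint8);o[:406,:600]=a;o[:190,605:795]=b;o[195:575,605:795]=d
s0=cv2.imread("pics/scene0.png")[:,:,::-1];e=cv2.resize(s0[190:250,285:335],(150,180),interpolation=cv2.INTER_CUBIC);o[408:588,:150]=e
cv2.imwrite("pics/m2.png",o[:,:,::-1])
E
```

```text
tip [309.41135317 209.90136117] [ 0.55174984 -0.34562044  0.21076048] [[0.897, -0.441, 0.009], [-0.441, -0.898, -0.006], [0.011, 0.002, -1.0]] [ 0.1927976  -0.50832714  4.80568604] -0.0024343093567909123
0.2405 [308.29723074 200.59503403] [325.1996634  187.10221192]
0.224 [308.1104719  205.71787502] [324.25265229 187.85997501]
0.205 [307.8982127  211.54019744] [323.1920323  188.70864372]
0.164 [307.45009708 223.83211938] [321.00605788 190.45777922]
[305.86985385 254.72987424]
```

View pics/m2.png

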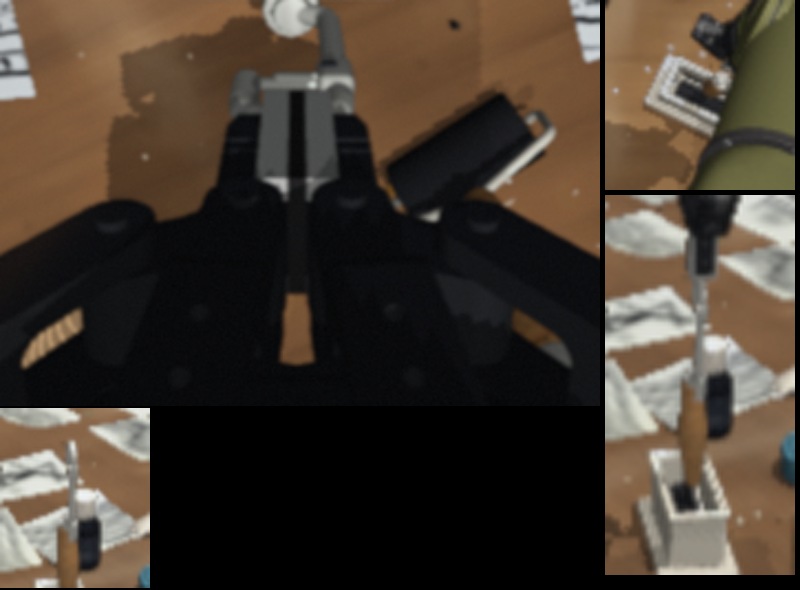

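The fingers seem to be sitting on top of the crook: the tip is at scene row 201, where the TCP reading predicts row 210. I'll lift free and check where the fingertips really are, shut and half open, from two cameras.

```bash
python3 - <<'E'
from h import *
p=bot.read_tool_pos()
bot.move_linear([p[0],p[1],.30],down(-116.1),rate=.15);bot.pause(.2)
o=np.zeros((590,800,3),np.uint8)
for i,w in enumerate((0.0,0.45)):
    bot.set_gripper(w);bot.pause(.2)
    c,im=shot("wrist",f"w3{i}");s,si=shot("scene",f"s3{i}")
    tp=bot.read_tool_pos();R=bot.read_orientation();print(w,bot.read_width(),tp,bot.read_force())
    for k in (0,.019,.03):
        print(k,"scene",proj(s,tp-k*R[:,2]),"wristnear",proj(c,tp-k*R[:,2]+.011*R[:,0]))
    a=im[190:384,130:380].copy();o[i*295:i*295+290,:374]=cv2.resize(a,(374,290))
    b=si[150:240,270:350];o[i*295:i*295+290,380:638]=cv2.resize(b,(258,290),interpolation=cv2.INTER_CUBIC)
cv2.imwrite("pics/m3.png",o[:,:640,::-1])
print(bot.read_clock())
E
```

```text
0.0 2.022575339223938e-05 [ 0.5517616  -0.34560466  0.300026  ] [ 0.40050634 -0.19067606  0.12260149]
0 scene [310.48931243 181.67692463] wristnear [255.71837452 214.7639548 ]
0.019 scene [310.72785844 175.42113162] wristnear [255.83278304 228.60024296]
0.03 scene [310.86755552 171.75762014] wristnear [255.91135708 238.10279648]
0.45 0.4481552568572315 [ 0.55179077 -0.34556633  0.29998917] [-0.66821813 -0.05814794 -0.27206972]
0 scene [310.488611   181.68239146] wristnear [255.60899024 214.73381373]
0.019 scene [310.727544   175.42713472] wristnear [255.71466452 228.5643558 ]
0.03 scene [310.86746786 171.76393354] wristnear [255.78723848 238.0627607 ]
9.025
```

View pics/m3.png

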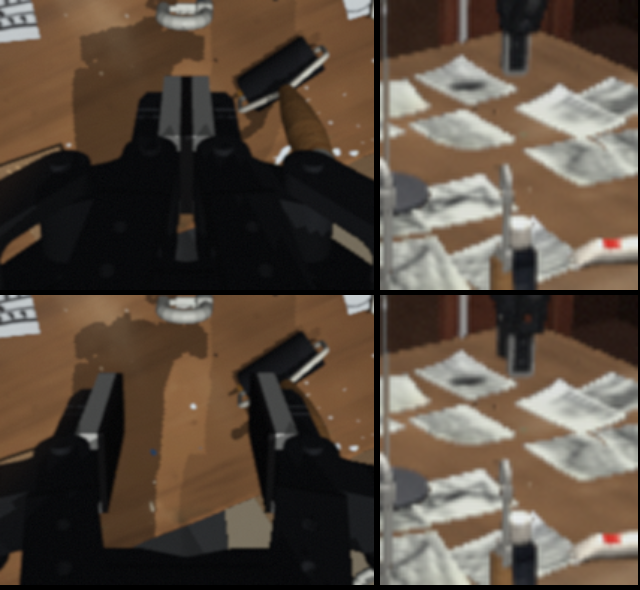

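The scene crop puts the shut tips at row 173 and the wrist crop puts the near tip edge at row 241. Both mean the real fingertips are about 29 mm short of the reported TCP, which agrees with the contact on the crook. The hook stands unmoved, so I regrasp with a 29 mm offset.

```bash
python3 - <<'E'
from h import *
R=down(-116.1);h=[.5487,-.3427]
bot.set_gripper(.75,70)
bot.move_linear([*h,.27],R,rate=.15);bot.pause(.2)
f0=bot.read_force()
hit=bot.move_linear([*h,.181],rate=.08,force_limit=5)
print(hit,bot.read_tool_pos(),bot.read_force()-f0)
if not hit:
    bot.set_gripper(0.0,70)
    print(bot.read_width(),bot.read_finger_force(),bot.read_force()-f0)
    if bot.read_width()>.2:
        print(bot.move_linear([*h,.255],rate=.08,force_limit=25))
        bot.pause(.4)
        print(bot.read_tool_pos(),bot.read_force()-f0,f0,bot.read_width(),bot.read_ft_torque())
print(bot.read_clock())
E
```

```text
False [ 0.54914436 -0.34298757  0.18164137] [ 0.98187885 -0.11303676  0.29130805]
0.3145289884574468 69.73006803542376 [-1.09464242  1.19454231  4.13130962]
False
[ 0.54864528 -0.3426908   0.25483886] [ 0.91467612 -0.67599498 -3.39727897] [-0.17375941 -0.06797552 -0.07602995] 0.3117905395461006 [0.01177762 0.02314068 0.01636966]
13.0917
```

Grasped: width 0.31 and about 3 N carried. Next I carry it to a standoff 100 mm short of the eye and measure the eye in several views.

```bash
python3 - <<'E'
from h import *
R=down(-97.1);e=np.array([.516,.075]);ey=np.array([np.cos(np.radians(82.9)),np.sin(np.radians(82.9))])
q=e-.10*ey
bot.move_linear([*q,.255],R,rate=.15);bot.pause(.3)
print(bot.read_tool_pos(),bot.read_width(),bot.read_force(),bot.read_clock())
c,im=shot("wrist","w4");np.save("w4cam.npy",c,allow_pickle=True)
s,si=shot("scene","s4");t=cam("top");ti=cv2.imread("pics/top0.png")[:,:,::-1]
ex=np.array([np.cos(np.radians(-7.1)),np.sin(np.radians(-7.1))])
for n,cc in(("w",c),("s",s),("t",t)):
    print(n,[proj(cc,[*(e+a*ex),.267]).round(1).tolist() for a in(-.0335,0,.0335,.162)])
def crop(im,x0,y0,w,h,k):
    o=cv2.resize(im[y0:y0+h,x0:x0+w],None,fx=k,fy=k,interpolation=cv2.INTER_CUBIC)
    for x in range(x0-x0%10+10,x0+w,10): cv2.line(o,(int((x-x0+.5)*k),0),(int((x-x0+.5)*k),8 if x%50 else 20),(255,0,0),1)
    for y in range(y0-y0%10+10,y0+h,10): cv2.line(o,(0,int((y-y0+.5)*k)),(8 if y%50 else 20,int((y-y0+.5)*k)),(255,0,0),1)
    return o
W=np.zeros((600,800,3),np.uint8)
def put(o,x,y):
    o=o[:600-y,:800-x];W[y:y+o.shape[0],x:x+o.shape[1]]=o
put(crop(im,0,60,250,300,2),0,0)
u,v=proj(s,[*e,.267]).astype(int);put(crop(si,u-25,v-25,58,58,5),505,0);print("scene crop",u-25,v-25)
u,v=proj(t,[*e,.267]).astype(int);put(crop(ti,u-29,v-40,58,60,5),505,300);print("top crop",u-29,v-40)
cv2.imwrite("pics/m4.png",W[:,:,::-1])
E
```

```text
[ 0.5036659  -0.02439498  0.25496304] 0.31480016152814794 [-0.20379163  0.00753944 -2.38690976] 15.6833
w [[70.5, 299.9], [60.2, 243.4], [48.6, 180.2], [-12.3, -153.5]]
s [[222.6, 156.8], [231.3, 155.4], [239.8, 154.0], [271.0, 149.1]]
t [[187.4, 206.6], [189.0, 195.7], [190.7, 184.8], [196.9, 143.9]]
scene crop 206 130
top crop 160 155
```

View pics/m4.png

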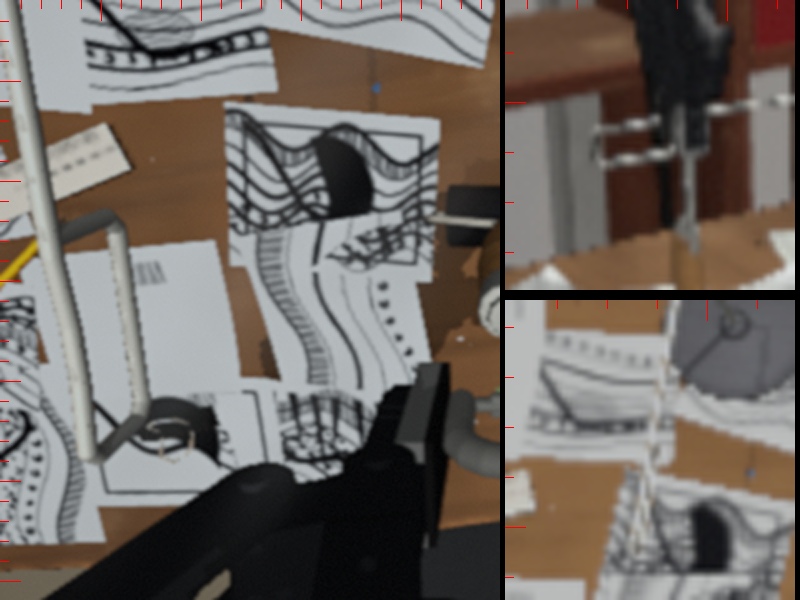

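The wrist crop shows the top bar from (45,287) to (26,177) in full-image pixels and the lower bar from (70,267) to (57,172). Scene and top crops match my prediction, but the wrist view is about 24 px further left. I'll check the calibration using table features and triangulate.

```bash
python3 - <<'E'
from h import *
c=np.load("w4cam.npy",allow_pickle=True).item();s=cam("scene");t=cam("top")
sf=cv2.SIFT_create(contrastThreshold=.02)
def match(A,ca,B,cb):
    a=cv2.imread(A,0);b=cv2.imread(B,0);k=3
    b=cv2.resize(b,None,fx=k,fy=k,interpolation=cv2.INTER_CUBIC)
    ka,da=sf.detectAndCompute(a,None);kb,db=sf.detectAndCompute(b,None)
    L=[]
    for m in cv2.BFMatcher().knnMatch(da,db,k=2):
        if m[0].distance<.75*m[1].distance:
            pa=ka[m[0].queryIdx].pt;pb=kb[m[0].trainIdx].pt;pb=((pb[0]+.5)/k-.5,(pb[1]+.5)/k-.5)
            X=onz(ca,*pa,0);Y=onz(cb,*pb,0)
            if np.linalg.norm(X-Y)<.04: L.append([*pa,*(1000*(X-Y)[:2]),*Y[:2]])
    L=np.array(L);L=L[np.argsort(L[:,0])];print(A,len(L));print(L.round(2)[::max(1,len(L)//25)])
match("pics/w4.png",c,"pics/top0.png",t)
w1=np.load("w1cam.npy",allow_pickle=True).item();match("pics/w1.png",w1,"pics/top0.png",t)
print("w-s end",tri(c,(45,288),s,(224,157)),"w-t end",tri(c,(45,288),t,(187,206)),"s-t",tri(s,(224,157),t,(187,206)))
print("w far/low", onz(c,45,288,.267),onz(c,26,177.5,.267),onz(c,10,90,.268),"low",onz(c,70,267,.2405),onz(c,57.5,172,.2405))
E
```

```text
pics/w4.png 75
[[ 1.1100e+01  3.1431e+02 -2.1500e+00  6.5200e+00  3.1000e-01  3.5000e-01]
 [ 2.4740e+01  3.2867e+02 -2.8400e+00  4.4300e+00  2.8000e-01  3.5000e-01]
 [ 4.5900e+01  3.7110e+01 -1.5350e+01 -3.5960e+01  6.8000e-01  2.3000e-01]
 [ 4.8600e+01  5.4150e+01  3.1000e-01  8.0500e+00  6.5000e-01  1.9000e-01]
 [ 6.1670e+01  1.2066e+02 -1.2400e+00  8.2800e+00  5.7000e-01  2.0000e-01]
 [ 7.1040e+01  9.0040e+01 -2.4900e+00  4.9400e+00  6.1000e-01  1.8000e-01]
 [ 1.1738e+02  1.9956e+02 -1.1300e+00  6.5900e+00  4.6000e-01  1.6000e-01]
 [ 1.3529e+02  1.9669e+02 -5.5000e+00  5.2400e+00  4.7000e-01  1.3000e-01]
 [ 1.5134e+02  1.6718e+02 -2.2700e+00  4.7200e+00  5.0000e-01  1.1000e-01]
 [ 1.5333e+02  2.6856e+02 -2.8100e+00  5.1500e+00  3.6000e-01  1.3000e-01]
 [ 1.6336e+02  2.6211e+02 -3.1800e+00  4.1200e+00  3.7000e-01  1.2000e-01]
 [ 1.6794e+02  2.6198e+02 -2.8600e+00  5.5800e+00  3.7000e-01  1.1000e-01]
 [ 1.8250e+02  1.7140e+02 -1.8300e+00  1.7400e+00  4.9000e-01  7.0000e-02]
 [ 1.9314e+02  1.5391e+02 -1.9900e+00  4.7700e+00  5.1000e-01  5.0000e-02]
 [ 2.1221e+02  1.9618e+02 -3.1900e+
[... 3256 characters left out ...]
 5.0000e-01 -6.4000e-01]
 [ 4.5609e+02  1.7696e+02 -9.7000e-01  3.8900e+00  4.5000e-01 -6.4000e-01]
 [ 4.7145e+02  7.2120e+01 -5.2000e-01  3.0300e+00  5.8000e-01 -6.9000e-01]
 [ 4.8784e+02  2.1880e+02 -1.4800e+00  5.2300e+00  3.6000e-01 -6.6000e-01]]
w-s end (array([0.49174864, 0.09104147, 0.26287914]), np.float64(0.005404656738121728)) w-t end (array([0.48872757, 0.08455345, 0.26821172]), np.float64(0.012062689354140432)) s-t (array([0.48650674, 0.07984628, 0.26498895]), np.float64(0.0036777600754034244))
w far/low [0.49156617 0.0906357  0.267     ] [0.55187775 0.08130993 0.267     ] [0.59178351 0.07487593 0.268     ] low [0.48948496 0.09161387 0.2405    ] [0.54835393 0.08182961 0.2405    ]
```

Table features show the top camera is shifted about (2,-5) mm relative to the wrist frame. The wrist frame carries the robot's own calibration, so I trust it: eye centre about (0.520,0.086), arm yaw about -9°. Now I bring the bar under the nose and feel for the shank.

```bash
python3 - <<'E'
from h import *
R=down(-99);e=np.array([.520,.0861]);a=np.radians(81);ey=np.array([np.cos(a),np.sin(a)])
z=.2486
P=lambda d:[*(e+d*ey),z]
bot.move_linear(P(-.09),R,rate=.12);bot.move_linear(P(-.05),rate=.08);bot.pause(.3)
f0=bot.read_force();print("f0",f0,bot.read_clock())
for d in np.arange(-.04,.0145,.006):
    hit=bot.move_linear(P(d),rate=.03,force_limit=3)
    p=bot.read_tool_pos();df=bot.read_force()-f0
    print(round(d,3),hit,((p[:2]-e)@ey).round(4),p[2].round(4),"fy",(df[:2]@ey).round(2),"fx",(df[:2]@[ey[1],-ey[0]]).round(2),"fz",df[2].round(2))
    if hit or abs(df[:2]@ey)>1.5: break
print(bot.read_clock())
shot("wrist","w5");shot("scene","s5")
E
```

```text
f0 [-0.30154068 -0.14534853 -2.88946584] 17.0667
-0.04 False -0.0397 0.2486 fy 0.93 fx 0.52 fz 0.22
-0.034 False -0.0337 0.2486 fy -0.03 fx 0.76 fz 0.77
-0.028 False -0.0276 0.2486 fy 1.09 fx 0.16 fz -0.19
-0.022 False -0.0216 0.2486 fy -0.65 fx 0.35 fz 0.7
-0.016 False -0.0156 0.2486 fy 0.19 fx -0.15 fz 0.06
-0.01 False -0.0097 0.2486 fy 1.41 fx 1.44 fz -0.1
-0.004 False -0.0036 0.2486 fy 0.0 fx -0.06 fz -0.19
0.002 False 0.0024 0.2486 fy -0.22 fx 0.02 fz -0.72
0.008 True 0.0045 0.2476 fy -0.66 fx 0.18 fz 0.29
20.2333
```

```bash
cat >> h.py <<'E'
def favg(n=8):
    F=[]
    for _ in range(n): bot.pause(.025);F.append(bot.read_force())
    return np.mean(F,0)
e=np.array([.520,.0861]);_a=np.radians(81);ey=np.array([np.cos(_a),np.sin(_a)])
E
python3 - <<'E'
from h import *
for d in (.003,.006,.008,.010):
    bot.move_linear([*(e+d*ey),.2486],rate=.03);f=favg()
    p=bot.read_tool_pos();print(d,((p[:2]-e)@ey).round(4),p[2].round(4),"fy",(f[:2]@ey).round(2),"fz",f[2].round(2),bot.read_ft_torque().round(3))
    if abs(f[:2]@ey)>2.5:break
print(bot.read_clock())
E
```

```text
0.003 0.003 0.2485 fy -0.32 fz -2.73 [ 0.001 -0.006  0.048]
0.006 0.0049 0.2484 fy -4.31 fz -2.95 [-1.115  0.145 -0.003]
21.2333
```

The shank contacts at +4.5 mm as expected, so the bar is centred at d ≈ -0.5 mm. Now I press down in steps and watch the force.

```bash
python3 - <<'E'
from h import *
d=-.0005;z0=.2486
bot.move_linear([*(e+d*ey),z0],rate=.03);b=favg(6);print("base",b.round(2))
mx=0
for s in np.r_[.006,np.arange(.009,.060,.002)]:
    bot.move_linear([*(e+d*ey),z0-s],rate=.04);f=favg(4)-b;p=bot.read_tool_pos()
    des=z0-p[2];rel=-24+1000*des-2*f[2]
    print(f"{s:.3f} des {1000*des:.1f} fz {f[2]:.2f} fy {f[:2]@ey:.2f} fx {f[:2]@[ey[1],-ey[0]]:.2f} rel {rel:.1f}")
    mx=max(mx,f[2])
    if f[2]>11.3 or (mx>4.5 and f[2]<mx-1.5): break
print(bot.read_clock(),bot.read_width())
E
```

```text
base [ 0.39 -0.14 -2.83]
0.006 des 6.1 fz 0.35 fy 0.24 fx -0.11 rel -18.6
0.009 des 9.0 fz -0.89 fy -0.21 fx -0.14 rel -13.2
0.011 des 10.9 fz 0.37 fy 0.49 fx -0.72 rel -13.8
0.013 des 12.9 fz 1.62 fy 0.14 fx -0.20 rel -14.3
0.015 des 14.9 fz 2.34 fy 0.10 fx -0.38 rel -13.8
0.017 des 16.9 fz 3.40 fy 0.08 fx 0.30 rel -13.9
0.019 des 18.9 fz 4.47 fy -0.41 fx 1.05 rel -14.1
0.021 des 20.8 fz 5.37 fy 0.58 fx 0.98 rel -13.9
0.023 des 22.9 fz 5.37 fy 0.21 fx 1.07 rel -11.8
0.025 des 25.0 fz 6.83 fy -0.18 fx 1.44 rel -12.7
0.027 des 27.0 fz 7.41 fy -0.70 fx 0.50 rel -11.8
0.029 des 28.9 fz 8.30 fy -0.52 fx 0.88 rel -11.7
0.031 des 30.9 fz 8.17 fy -0.64 fx 0.78 rel -9.5
0.033 des 32.9 fz 8.96 fy -1.53 fx 0.07 rel -9.0
0.035 des 35.0 fz 9.29 fy -1.78 fx -0.52 rel -7.5
0.037 des 37.3 fz 8.63 fy -3.20 fx -1.57 rel -4.0
0.039 des 39.6 fz 4.10 fy -1.60 fx -1.30 rel 7.4
27.75 0.3105341348796279
```

It snapped: force fell from 9.3 to 4.1 N with the bar at the crook, and peak bend was about 19 mm. Now the upward tug, then I lower until the stand carries the weight.

```bash
python3 - <<'E'
from h import *
d=-.0005;z0=.2486;b=np.array([.39,-.14,-2.83])
def st(s,rate=.04,n=5):
    bot.move_linear([*(e+d*ey),z0-s],rate=rate);f=favg(n)-b;p=bot.read_tool_pos()
    print(f"{s:.3f} des {1000*(z0-p[2]):.1f} fz {f[2]:.2f} fy {f[:2]@ey:.2f} fx {f[:2]@[ey[1],-ey[0]]:.2f}");return f
for s in (.028,.022,.018,.015,.012,.010,.008):
    f=st(s)
    if f[2]<-3.3:break
bot.pause(.3)
for s in (.018,.028,.033,.036): f=st(s)
c=cam("scene");shot("scene","s6");print(bot.read_clock())
E
```

```text
0.028 des 28.2 fz -0.33 fy 0.23 fx -0.60
0.022 des 22.0 fz -0.69 fy -0.14 fx -0.59
0.018 des 18.0 fz -0.32 fy -0.16 fx -0.69
0.015 des 15.1 fz -1.41 fy -0.25 fx -0.76
0.012 des 12.1 fz -2.71 fy -0.06 fx -0.69
0.010 des 10.1 fz -3.82 fy -0.62 fx -1.03
0.018 des 17.7 fz -0.02 fy 0.36 fx -0.19
0.028 des 27.9 fz 0.07 fy 0.19 fx -0.27
0.033 des 32.9 fz 0.86 fy 0.18 fx -0.36
0.036 des 35.8 fz 1.98 fy -0.36 fx -0.05
32.35
```

```bash
python3 - <<'E'
from h import *
d=-.0005;z0=.2486
bot.move_linear([*(e+d*ey),z0-.0375],rate=.03);print(favg(8).round(2))
bot.set_gripper(.40);bot.pause(.5);print(bot.read_width(),favg(6).round(2))
bot.set_gripper(.70);bot.pause(.4);print(favg(6).round(2))
p=bot.read_tool_pos()
print(bot.move_linear([p[0],p[1],.30],rate=.05,force_limit=4),bot.read_tool_pos(),favg(4).round(2))
if bot.read_tool_pos()[2]>.29:
    bot.move_linear([p[0],p[1],.40],rate=.15);q=p[:2]-.15*ey
    bot.move_linear([*q,.42],rate=.2)
I=[]
for i in range(4):
    c,im=shot("scene",f"s7{i}");I.append(im.astype(int));bot.pause(.7)
x=[.52,.086]
u,v=proj(c,[*x,.18]).astype(int)
for i in range(3):
    D=np.abs(I[i+1]-I[i]).sum(2)[v-50:v+60,u-50:u+50];print("moving px",(D>40).sum(),D.max())
# roller: dark blob; steel/handle: brown
for z in(.28,.26,.2,.15,.1,.06,.04,.03):
    u,v=proj(c,[*x,z]);print(z,u.round(1),v.round(1),I[3][int(round(v)),int(round(u))-6:int(round(u))+7].sum(1).tolist())
print(bot.read_clock(),bot.read_tool_pos())
E
```

```text
[ 0.64 -0.33 -0.04]
0.39911437051206666 [ 0.27  0.16 -0.13]
[-0.15  0.19  0.04]
False [0.51976577 0.08558135 0.29975392] [-0.19  0.12 -0.16]
moving px 4 49
moving px 0 16
moving px 0 15
0.28 230.7 151.0 [162, 102, 98, 105, 103, 106, 113, 113, 109, 72, 51, 49, 72]
0.26 231.0 156.2 [293, 308, 387, 417, 495, 479, 460, 540, 353, 386, 303, 218, 149]
0.2 231.7 171.3 [175, 104, 101, 111, 113, 140, 233, 327, 163, 112, 100, 45, 43]
0.15 232.4 183.5 [272, 272, 276, 269, 230, 249, 272, 283, 277, 268, 295, 302, 307]
0.1 233.0 195.4 [545, 595, 631, 640, 584, 295, 222, 234, 328, 549, 637, 646, 646]
0.06 233.5 204.6 [196, 87, 64, 74, 91, 96, 96, 107, 156, 307, 465, 535, 503]
0.04 233.7 209.2 [270, 262, 228, 150, 83, 86, 79, 79, 143, 238, 132, 198, 391]
0.03 233.9 211.4 [316, 380, 401, 403, 359, 150, 79, 79, 135, 218, 117, 207, 406]
41.3583 [ 0.49646604 -0.06257382  0.42001111]
```

The stand carries the brayer. It is motionless between frames, and shank, handle and roller lie on the plumb line under the eye with the gripper clear. Handing in.

```bash
python3 - <<'E'
from rig import bot
print(bot.close_job())
E
```

```text
the job is handed in; nothing more can be done
None
```

The brayer is snapped onto the eye, held in the tug (about 4 N up), and hangs still and plumb with the gripper clear; the eye bent at most about 19 mm, the first grasp missed and pressed on the hook with about 27 N, the job was handed in at about 41 s, and no verdict came back.

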